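# Register a panel and lower the printing screen

### The job

Set up the hand press for the next print, using only fingertip pushes: with the screen still up, push the plywood panel on the base board square and snug into the corner of the two blue lay guides, keeping it flat on the board; then push the raised screen fully down over it and come away. Lower the screen by its black frame without slamming it, never touch its red mesh or underside, and leave the ink jar, the tape roll and the squeegee alone.

Things in the scene. Friction and masses are not known exactly. Their poses are not given: they have to be found in the camera images.
- press: Hand printing press, fixed: white base board 400 x 440 x 18 mm on feet, top 26 mm above the table, spanning x -200 to 200, y -235 to 205 mm of its frame (z up). Origin on the table under the place for the panel's centre. Hinge clamps at y -165, x -95 and 95 (on the right as seen from the robot). Two rests for the screen, 22 mm square, 12 mm high, at y 115, x -142 and 142.
- lay (a point): Where the panel's centre is when the panel lies snug in the corner of the guides; 4.5 mm above the board, axes as the press's. Two blue lay guides, strips 6 mm high and 16 mm wide, make the corner. From this point: the long guide's face looks to +y at y = -50 mm (x -60 to +50), the short one's looks to -x at x = +65 mm (y -30 to +40).
- panel_center (a point): Centre of the loose birch plywood panel, 130 (x) x 100 (y) x 9 mm, about 0.09 kg, lying on the base board (centre 4.5 mm above it, top 3 mm above the guides). Starts 20 to 55 mm short of each guide and turned a little; in the corner its axes are parallel to the press's, its -y long edge on the long guide, its +x short edge on the short guide.
- screen (a joint): Angle of the screen in rad: 0 = fully down (level, on its rests, 3 mm clear of the panel), 1.25 to 1.5 at the start (nearly upright), travel to 1.6. Friction hinge: it stays at whatever angle it is left, does not fall, and needs about 4 N at the free rail to move when upright, less when low.
- screen_hinge (a point): Point on the screen's hinge axis, half-way between the clamps, 50.5 mm above the table; the axis runs along the press's x. Screen: black frame 320 mm along the axis, 260 mm across, of bars 35 mm wide and 25 mm thick, free edge 295 mm from the axis. A taut red mesh, 2 mm thick, covers its whole underside, 25 mm below the outer face: not to be touched from either side.
- rail_mid (a point): Middle of the outer face of the screen's free bar (farthest from the hinge); moves with the screen. At angle a it lies at y = 277.5 cos a - 14.5 sin a, z = 277.5 sin a + 14.5 cos a mm from screen_hinge, in the press's axes. Its z is the face's outward normal: up when the screen is down, to the press's -y (away from the panel) when it stands. Pushing on this face closes the screen.
- ink_jar: Round jar with white lid and red label, 68 mm across, 85 mm high, standing on the table by the press's +y edge; origin at the centre of its foot. Leave alone.
- tape_roll: Roll of tan masking tape lying flat on the table by the press's +y edge, 90 mm across, 36 mm high; origin at the centre of its underside. Leave alone.
- squeegee: Wooden squeegee with amber blade, lying on the table beyond the jar and the roll, 200 (its x) x 115 x 28 mm; origin under its middle. Leave alone.
Mind the look-alikes: they are no part of the job. What is meant by the part that bears panel_center is not turquoise or yellow, and is the smaller of those in its own colour.

How it is judged (in metres and radians):
On the way, in this order (a step that is already met when the one before it is completed fails the run):
1. the panel lies square in the corner of the lay guides while the screen is still up (x of panel_center in the frame of lay between -0.003 and 0.003 m and y of panel_center in the frame of lay between -0.003 and 0.003 m and z of panel_center in the frame of lay below 0.002 m and angle between the x axis of panel_center and the x axis of lay, either way round below 0.035 rad and value of joint screen above 0.8 rad), for 0.2 s.
2. the screen is pushed fully down (value of joint screen below 0.018 rad), for 0.2 s.
At the end, for the whole second after the job is handed in: The screen is down (within 0.018 rad, 5 mm at its free edge) and at rest, and under it the panel lies flat on the board in the corner of the guides, its centre within 3 mm of its place in x and y and square within 0.035 rad (value of joint screen below 0.018 rad and velocity of joint screen below 0.05 rad/s and x of panel_center in the frame of lay between -0.003 and 0.003 m and y of panel_center in the frame of lay between -0.003 and 0.003 m and z of panel_center in the frame of lay below 0.002 m and angle between the x axis of panel_center and the x axis of lay, either way round below 0.035 rad); the robot touches nothing.
It fails at once if the panel is lifted off the board (z of panel_center in the frame of lay above 0.012 m).
It fails at once if the mesh or underside of the screen is touched (contact force between any of the fingers, the arm and screen_c0 above 0.5 N).
It fails at once if the screen is slammed (faster than 1.5 rad/s) (velocity of joint screen below -1.5 rad/s).
It fails at once if the ink jar, tape roll or squeegee is moved by more than 15 mm (distance of any of ink_jar, tape_roll, squeegee from where it was at the start of the episode above 0.015 m).
It also fails if it takes over 72 s, if anything falls off the work surface, if the arm or the gripper's body presses on something with over 40 N, if the wrist force passes 120 N, or if a joint passes its speed limit or range.

### The arm

A 6-joint arm with a two-finger parallel gripper is mounted at the origin on the work surface. World frame = base frame: x ahead of the robot, y to its left, z up, the work surface at z = 0. Lengths are in m, angles in degrees, forces in N, time in s.
With the tool pointing down it reaches from about 0.375 to 0.9 m from the base axis. Payload 3.1 kg.
Tool frame: the origin (TCP) lies on the centre line of the jaws, within the pads' length; the fingertips stand 8 mm ahead of it and the grasp point (between the pads) lies 11 mm behind it (bot.tip_extent is the distance from the TCP to the fingertips, in m); z points along the fingers, y is the line along which they close (so a half turn about z gives the same grasp; the last joint's range is limited). The gripper opens to 87 mm and grips with 3 to 60 N. Pads are 19 mm wide; open, the fingers measure 117 mm over their backs; the gripper's body (75 mm by 190 mm) begins 51 mm behind the grasp point.
Start: joints at [58.585, 30.224, 82.088, -0, 67.689, -10.227], TCP at [0.226, 0.583, 0.231] pointing down, gripper open.
Joint ranges: [-176.69, 176.69], [-43.24, 126.21], [12.49, 139.97], [-82, 262], [0, 151.66], [-163.58, 163.58]. Speed limits (degrees/s): [159.86, 159.86, 180, 180, 180, 180].

### API

Orientations are given as a 3x3 rotation matrix whose columns are the frame's x, y, z axes.
In Python, from rig import bot, vision, workorder gives the robot as it stands.
- The arm moves only by the shell command python3 -m handwheel 'ROWS'. ROWS is JSON, a list of rows, each an object with "delta_rot": the turn, a rotation vector about the tool's x, y, z in rad, a list of three; "xyz": the shift along the tool's x, y, z in mm, a list of three; "hand": the closure, from -1 (fully open) to 1 (shut). A call has exactly 5 rows; each row is the pose to reach, as a shift and turn from the pose commanded when the call began, along the tool's axes at that moment; what a row does not reach only later rows make up. A row lasts 1/8 s, in which the tool goes at most 62.5 mm and 10.7 degrees, less where a joint would pass 70% of its speed; a pose out of reach is approached as far as the arm can. A call with a gripper value outside its range is refused whole. The fingers move at their own pace and stop on an object; the grip force is fixed at half the most. Time passes only in rows, so rows that repeat a pose let the fingers close, or fill a call up. It gives the time, the measured TCP pose, the force, the opening and the grip force at its end, in the units of the state.
- bot.read_state(): the state, without advancing time (a new reading comes with each control period).
- vision.capture(name): name is "side" or "top"; returns the picture (480x640x3 uint8, red, green, blue); there is no depth.
- vision.camera_model(name): a dict with "camera_matrix" (3x3 intrinsics, pixels), "camera_from_world" (4x4, takes a point from world to camera coordinates). Camera axes: x right, y up, looking along -z (the intrinsics and any distortion apply to the point x, -y, -z); pixel columns grow to the right and rows downward; lengths in m; the calibration is good to about 2 mm. A picture is of the moment at which its call begins. camera_model takes no time and is no camera call.
- workorder.hand_in(): hands the job in; it is judged then, once.
The state is a dict: "time_s": time; "joint_positions": joint angles; "qvel": joint speeds; "tau": joint torques, N m; "position": TCP position; "tcp_rot": TCP orientation; "force": force on the tool from outside, world axes, zero at the start; "moment": the same for the moment, N m; "opening": opening from 0.0 (shut) to 1.0 (fully open); "grasp_force": force on a finger pad.
Only numpy, scipy, OpenCV 4.12 (cv2) and the standard library are available. Lean on these libraries where they do the work, as an engineer would, in place of code of your own. Each camera call takes 0.05 s, during which the arm holds its last target. There are 200 camera calls.

## Working session

There is one attempt and no reset: what is moved stays moved. The work goes in short steps, Python scripts to look and compute and a shell command to move; the robot and the scene stay as the last step left them, time stands still between calls to the robot, and variables do not carry over. Pictures are saved under pics/ and viewed, at most 10 in all, crops included, and the job is handed in when it is done.

```bash
mkdir -p pics; ls; python3 - <<'E'
from rig import bot, vision
import cv2,numpy as np
for n in("side","top"):
    im=vision.capture(n); cv2.imwrite(f"pics/{n}0.png",im[:,:,::-1])
    m=vision.camera_model(n); print(n,{k:np.round(v,4).tolist() if not isinstance(v,str) else v for k,v in m.items()})
s=bot.read_state(); print(s["time_s"],np.round(s["position"],4),np.round(s["tcp_rot"],3).tolist(),s["opening"],bot.tip_extent)
E
```

```text
pics
side {'camera_matrix': [[612.5914, 0.0, 310.312], [0.0, 612.5914, 240.2504], [0.0, 0.0, 1.0]], 'camera_from_world': [[0.5971, -0.802, -0.0172, -0.2715], [0.5213, 0.3716, 0.7682, -0.3058], [-0.6098, -0.4676, 0.6399, -1.2418], [0.0, 0.0, 0.0, 1.0]]}
top {'camera_matrix': [[447.4913, 0.0, 318.0518], [0.0, 447.4913, 237.0353], [0.0, 0.0, 1.0]], 'camera_from_world': [[-0.0052, -0.9999, -0.0101, -0.0051], [0.996, -0.0061, 0.0892, -0.4376], [-0.0893, -0.0096, 0.996, -1.2437], [0.0, 0.0, 0.0, 1.0]]}
0.1 [0.2255 0.5822 0.2297] [[-0.932, 0.361, -0.001], [0.361, 0.932, -0.002], [0.0, -0.002, -1.0]] 0.9997907478824726 0.008
```

View pics/side0.png

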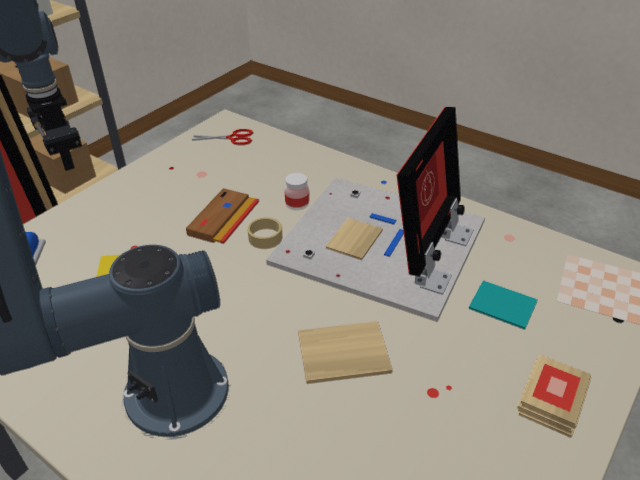

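View pics/top0.png

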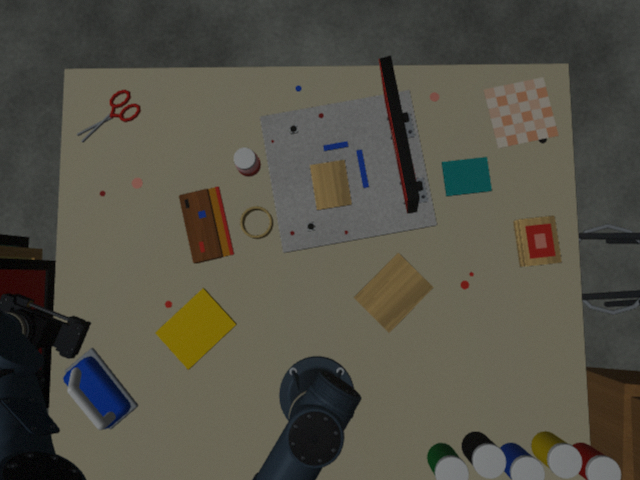

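The side view shows the press with the screen up, and a small plywood panel on the board at about (355,238). The top view shows that panel at (330,183), the blue guides at (335,146) and (362,168), the jar at (246,160) and the tape at (257,222).

Panel candidates in the top view are the small birch panel on the board (330,183), the large birch sheet (393,292), the turquoise one (467,176), the yellow one (197,328) and the printed stack (538,241). The one meant is the small birch panel on the board. I'll confirm that in enlarged crops.

```bash
python3 - <<'E'
import cv2
a=cv2.imread("pics/top0.png")[110:230,255:415]; cv2.imwrite("pics/top0c.png",cv2.resize(a,None,fx=5,fy=5,interpolation=cv2.INTER_CUBIC))
a=cv2.imread("pics/side0.png")[170:310,265:450]; cv2.imwrite("pics/side0c.png",cv2.resize(a,None,fx=4,fy=4,interpolation=cv2.INTER_CUBIC))
E
```

```text
(no output)
```

View pics/top0c.png

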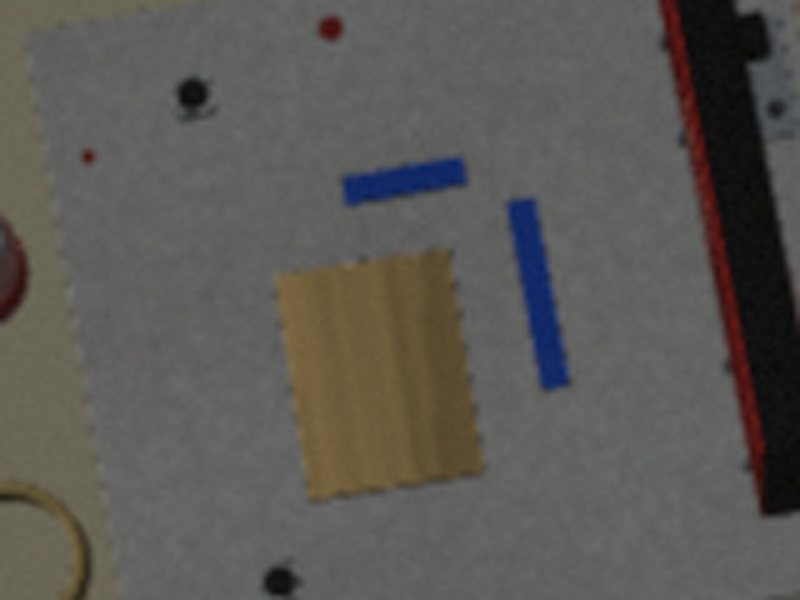

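View pics/side0c.png

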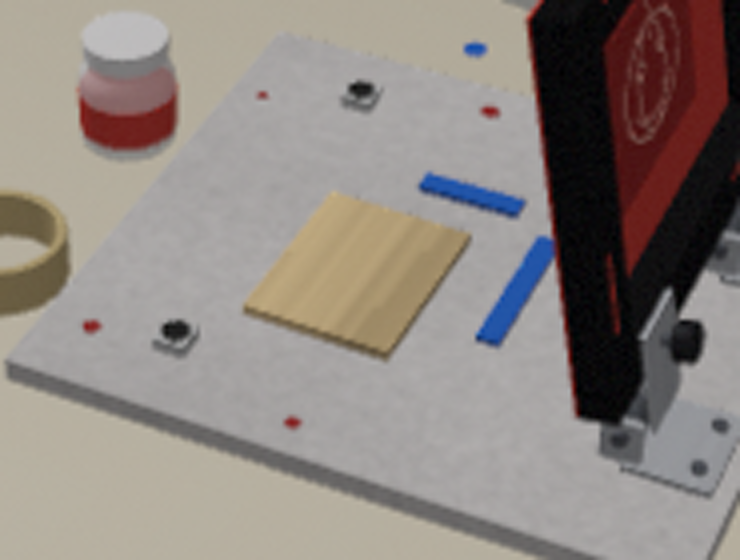

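The top crop confirms a single small birch panel on the board, with corners at crop (275,277), (448,251), (483,470) and (310,500). It is the smaller of the two birch pieces. Guides and board corners are clear in both views, so I'll fit the press and panel poses.

```bash
cat > h.py <<'E'
import numpy as np
from rig import vision
from scipy.optimize import least_squares
M={n:vision.camera_model(n) for n in("side","top")}
def proj(n,P):
    P=np.atleast_2d(P);T=np.array(M[n]["camera_from_world"]);K=np.array(M[n]["camera_matrix"])
    c=P@T[:3,:3].T+T[:3,3]; c=c*[1,-1,-1]; q=c@K.T; return q[:,:2]/q[:,2:]
def pose2(p,L):
    c,s=np.cos(p[2]),np.sin(p[2]);L=np.atleast_2d(L).astype(float)
    return np.c_[p[0]+c*L[:,0]-s*L[:,1],p[1]+s*L[:,0]+c*L[:,1],L[:,2]]
def fit(obs,p0,gap=None):
    f=lambda p:np.concatenate([(proj(n,pose2(p,L))-px).ravel() for n,L,px in obs])
    r=least_squares(f,p0,loss="soft_l1"); return r.x,np.abs(r.fun).reshape(-1,2).round(1)
tc=lambda a:np.array(a)/5+[255,110]
sc=lambda a:np.array(a)/4+[265,170]
E
python3 - <<'E'
from h import *
G=np.array([[.05,-.05,.032],[.05,-.066,.032],[-.06,-.066,.032],[-.06,-.05,.032],[.081,.04,.032],[.081,-.03,.032],[.065,-.03,.032],[.065,.04,.032]])
B=np.array([[.2,.205,.026],[-.2,.205,.026]])
ot=tc([(508,202),(534,199),(569,384),(544,389),(343,179),(463,158),(467,183),(347,206)])
os=sc([(541,237),(556,243),(497,344),(478,338),(430,173),(525,201),(518,213),(420,186)])
obs=[("top",G,ot),("side",G,os),("top",B,np.array([(262,116),(285,251)])),("side",B,sc([(280,35),(8,362)]))]
p,e=fit(obs,[.6,-.05,.1]);print("press",p.round(4),np.degrees(p[2]));print(e.tolist())
for o in(obs[:1],obs[1:2]): print(fit(o,p)[0].round(4))
Pn=np.array([[.065,.05,.035],[.065,-.05,.035],[-.065,-.05,.035],[-.065,.05,.035]])
o2=[("top",Pn,tc([(275,277),(448,251),(483,470),(310,498)])),("side",Pn,sc([(332,192),(470,237),(387,350),(245,306)]))]
q,e=fit(o2,p);print("panel",q.round(4));print(e.tolist())
for o in o2: print(fit([o],p)[0].round(4))
c,s=np.cos(p[2]),np.sin(p[2]);d=q[:2]-p[:2];print("panel in press",c*d[0]+s*d[1],-s*d[0]+c*d[1],np.degrees(q[2]-p[2]))
np.save("press.npy",p);np.save("panel.npy",q)
# screen angle candidates
for a in(1.25,1.35,1.45):
    y=-.165+.295*np.cos(a)-np.array([14.5,-12.5])/1000*np.sin(a);z=.0505+.295*np.sin(a)+np.array([14.5,-12.5])/1000*np.cos(a)
    P=pose2(p,[[x,y[i],z[i]] for x in(.16,-.16) for i in(0,1)]);print(a,proj("top",P).round().tolist(),proj("side",P).round().tolist())
E
```

```text
press [ 0.6245 -0.0787  0.1722] 9.866253761879234
[[0.3, 0.2], [0.7, 0.2], [0.9, 0.4], [0.3, 0.4], [0.2, 0.1], [0.4, 0.2], [0.6, 0.2], [0.4, 0.1], [0.4, 0.7], [1.7, 0.5], [1.0, 0.3], [0.4, 0.7], [0.5, 0.3], [0.5, 0.4], [0.1, 0.0], [0.3, 0.3], [1.9, 0.6], [1.3, 2.1], [0.2, 1.4], [1.1, 0.6]]
[ 0.6247 -0.0774  0.1743]
[ 0.6231 -0.0789  0.1647]
panel [ 0.5835 -0.045   0.1492]
[[0.0, 0.2], [0.3, 0.4], [0.7, 0.7], [0.0, 0.6], [0.2, 0.6], [0.4, 1.1], [0.2, 0.4], [0.9, 0.6]]
[ 0.584  -0.0443  0.1486]
[ 0.5822 -0.0462  0.1484]
panel in press -0.034574653089241555 0.040275082397370876 -1.3201489646810676
1.25 [[374.0, 60.0], [362.0, 64.0], [403.0, 203.0], [390.0, 205.0]] [[440.0, 107.0], [429.0, 108.0], [391.0, 175.0], [379.0, 175.0]]
1.35 [[388.0, 57.0], [375.0, 60.0], [417.0, 200.0], [404.0, 202.0]] [[452.0, 106.0], [441.0, 107.0], [405.0, 175.0], [393.0, 175.0]]
1.45 [[401.0, 54.0], [389.0, 56.0], [431.0, 197.0], [418.0, 200.0]] [[465.0, 108.0], [453.0, 107.0], [420.0, 177.0], [406.0, 176.0]]
```

```bash
cat >> h.py <<'E'
from scipy.spatial.transform import Rotation as Rn
def to(xyz,tilt=0):
    """shift (mm) and turn to a target in press axes: tool x=press y, tool y=press x, tool z=down"""
    from rig import bot
    p=np.load("press.npy");s=bot.read_state();R=np.array(s["tcp_rot"])
    g=pose2(p,[xyz])[0];c,sn=np.cos(p[2]),np.sin(p[2])
    T=np.array([[-sn,c,0],[c,sn,0],[0,0,-1.]]).T@Rn.from_euler("y",tilt,degrees=True).as_matrix()
    print("shift",((g-s["position"])@R*1000).round(1),"turn",Rn.from_matrix(R.T@T).as_rotvec().round(3),"t",s["time_s"])
def where():
    from rig import bot
    p=np.load("press.npy");s=bot.read_state();d=np.array(s["position"])-[p[0],p[1],0];c,sn=np.cos(p[2]),np.sin(p[2]);f=s["force"]
    print("press xyz mm",(np.array([c*d[0]+sn*d[1],-sn*d[0]+c*d[1],d[2]])*1000).round(1),"F press",np.round([c*f[0]+sn*f[1],-sn*f[0]+c*f[1],f[2]],1),"t",s["time_s"])
E
python3 -c "
from h import *
to([-.035,.13,.20])
import json;T=M['side']"; python3 -m handwheel --help | head -20
```

```text
shift [-513.8 -378.7   30.2] turn [-2.000e-03  1.000e-03  1.029e+00] t 0.1invalid input: not JSON, or not a number
```

```bash
python3 -m handwheel '[{"xyz":[-40,-29,0],"delta_rot":[0,0,0.12],"hand":-1},{"xyz":[-85,-62,5],"delta_rot":[0,0,0.26],"hand":-1},{"xyz":[-130,-95,5],"delta_rot":[0,0,0.4],"hand":-1},{"xyz":[-175,-129,5],"delta_rot":[0,0,0.54],"hand":-1},{"xyz":[-220,-162,5],"delta_rot":[0,0,0.68],"hand":-1}]'; python3 -c "
from h import *
to([-.035,.13,.20])"
```

```text
time_s: 0.72
position: [0.3729, 0.3505, 0.2253]
tcp_rot: [[-0.494, 0.869, -0.0], [0.869, 0.494, -0.0], [-0.0, -0.001, -1.0]]
force: [0.5, 0.5, 0.1]
opening: 0.999
grasp_force: 0.0
shift [-363.3   17.7   25.3] turn [-0.     0.     0.344] t 0.725
```

```bash
python3 -m handwheel '[{"xyz":[-50,3,3],"delta_rot":[0,0,0.1],"hand":-1},{"xyz":[-105,6,6],"delta_rot":[0,0,0.2],"hand":-1},{"xyz":[-160,9,9],"delta_rot":[0,0,0.3],"hand":-1},{"xyz":[-215,12,12],"delta_rot":[0,0,0.344],"hand":-1},{"xyz":[-270,15,15],"delta_rot":[0,0,0.344],"hand":-1}]' >/dev/null; python3 -m handwheel '[{"xyz":[-30,0,0],"delta_rot":[0,0,0],"hand":-1},{"xyz":[-60,0,0],"delta_rot":[0,0,0],"hand":-1},{"xyz":[-60,0,0],"delta_rot":[0,0,0],"hand":-1},{"xyz":[-60,0,0],"delta_rot":[0,0,0],"hand":-1},{"xyz":[-60,0,0],"delta_rot":[0,0,0],"hand":-1}]'; python3 -c "
from h import *
to([-.035,.13,.06]);where()"
```

```text
time_s: 1.98
position: [0.5299, 0.0675, 0.2105]
tcp_rot: [[-0.177, 0.984, -0.001], [0.984, 0.177, 0.0], [0.0, -0.0, -1.0]]
force: [0.0, 0.5, 0.1]
opening: 0.998
grasp_force: 0.0
shift [-30.5  33.  150.4] turn [-0.    -0.     0.006] t 1.975
press xyz mm [-68.1 160.2 210.5] F press [0.1 0.4 0.1] t 1.975
```

```bash
python3 -m handwheel '[{"xyz":[-15,16,40],"delta_rot":[0,0,0],"hand":-1},{"xyz":[-30,33,85],"delta_rot":[0,0,0.006],"hand":-1},{"xyz":[-31,33,125],"delta_rot":[0,0,0.006],"hand":-1},{"xyz":[-31,33,150],"delta_rot":[0,0,0.006],"hand":-1},{"xyz":[-31,33,150],"delta_rot":[0,0,0.006],"hand":-1}]'; python3 -c "
from h import *
import cv2
where();to([-.035,.12,.0385])
a=vision.capture('side')[150:330,230:470,::-1];cv2.imwrite('pics/s1.png',cv2.resize(a,None,fx=3,fy=3,interpolation=cv2.INTER_CUBIC))"
```

```text
time_s: 2.6
position: [0.5666, 0.0428, 0.0587]
tcp_rot: [[-0.171, 0.985, -0.005], [0.985, 0.171, 0.001], [0.002, -0.005, -1.0]]
force: [-0.2, 0.0, 0.1]
opening: 0.999
grasp_force: 0.0
press xyz mm [-36.3 129.7  58.7] F press [-0.2  0.   0.1] t 2.6
shift [-9.7  1.4 20.2] turn [-0.005 -0.002  0.   ] t 2.6
```

View pics/s1.png

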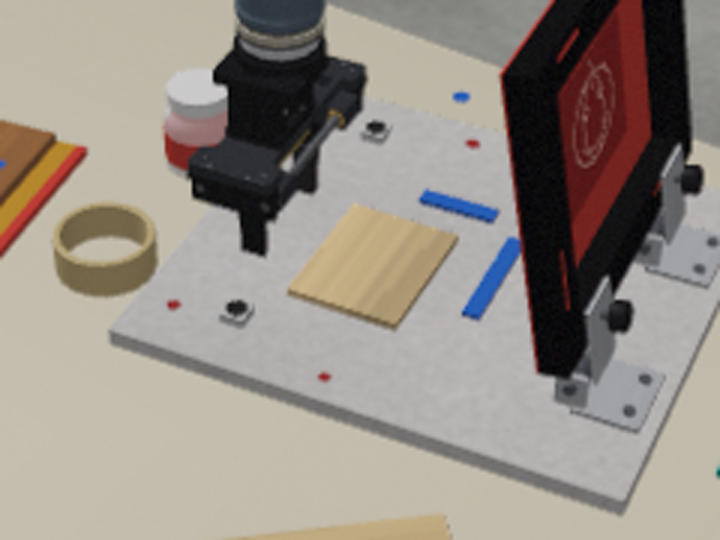

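The crop shows the open fingertips at (255,240) and (305,185). They straddle the panel's +y edge and are clear of the jar, tape and rests. Next I descend and push towards the long guide.

```bash
python3 -m handwheel '[{"xyz":[0,1,12],"delta_rot":[0,0,0],"hand":-1},{"xyz":[-3,1,20],"delta_rot":[0,0,0],"hand":-1},{"xyz":[-11,1,20],"delta_rot":[0,0,0],"hand":-1},{"xyz":[-19,1,20],"delta_rot":[0,0,0],"hand":-1},{"xyz":[-27,1,20],"delta_rot":[0,0,0],"hand":-1}]'; python3 -c "
from h import *
where()";python3 -m handwheel '[{"xyz":[-6,0,0],"delta_rot":[0,0,0],"hand":-1},{"xyz":[-12,0,0],"delta_rot":[0,0,0],"hand":-1},{"xyz":[-18,0,0],"delta_rot":[0,0,0],"hand":-1},{"xyz":[-24,0,0],"delta_rot":[0,0,0],"hand":-1},{"xyz":[-29,0,0],"delta_rot":[0,0,0],"hand":-1}]'; python3 -c "
from h import *
where()"
```

```text
time_s: 3.28
position: [0.5742, 0.0145, 0.0409]
tcp_rot: [[-0.17, 0.986, 0.0], [0.986, 0.17, 0.0], [-0.0, 0.0, -1.0]]
force: [-0.8, 0.4, 0.4]
opening: 1.001
grasp_force: 0.4
press xyz mm [-33.6 100.5  40.9] F press [-0.7  0.5  0.4] t 3.275
time_s: 3.9
position: [0.5789, -0.0137, 0.0405]
tcp_rot: [[-0.17, 0.985, 0.0], [0.985, 0.17, -0.0], [-0.0, 0.0, -1.0]]
force: [-0.9, 1.2, 0.9]
opening: 1.001
grasp_force: 0.5
press xyz mm [-33.8  71.9  40.5] F press [-0.7  1.4  0.9] t 3.9
```

```bash
python3 -m handwheel '[{"xyz":[-2,0,2],"delta_rot":[0,0,0],"hand":-1},{"xyz":[-4,0,2],"delta_rot":[0,0,0],"hand":-1},{"xyz":[-6,0,2],"delta_rot":[0,0,0],"hand":-1},{"xyz":[-8,0,2],"delta_rot":[0,0,0],"hand":-1},{"xyz":[-9,0,2],"delta_rot":[0,0,0],"hand":-1}]'; python3 -c "
from h import *
where()";python3 -m handwheel '[{"xyz":[-1,0,0],"delta_rot":[0,0,0],"hand":-1},{"xyz":[-2,0,0],"delta_rot":[0,0,0],"hand":-1},{"xyz":[-3,0,0],"delta_rot":[0,0,0],"hand":-1},{"xyz":[-3,0,0],"delta_rot":[0,0,0],"hand":-1},{"xyz":[-3,0,0],"delta_rot":[0,0,0],"hand":-1}]'; python3 -c "
from h import *
where()"
```

```text
time_s: 4.53
position: [0.58, -0.0212, 0.0385]
tcp_rot: [[-0.17, 0.986, -0.001], [0.986, 0.17, 0.002], [0.002, -0.0, -1.0]]
force: [-0.0, 6.6, 0.1]
opening: 0.998
grasp_force: 3.1
press xyz mm [-34.   64.3  38.5] F press [1.1 6.5 0.1] t 4.525
time_s: 5.15
position: [0.5799, -0.0214, 0.0384]
tcp_rot: [[-0.169, 0.986, -0.002], [0.986, 0.169, 0.005], [0.005, -0.001, -1.0]]
force: [0.4, 12.8, 1.1]
opening: 0.997
grasp_force: 6.1
press xyz mm [-34.1  64.1  38.4] F press [ 2.6 12.5  1.1] t 5.15
```

```bash
python3 -m handwheel '[{"xyz":[6,0,0],"delta_rot":[0,0,0],"hand":-1},{"xyz":[30,0,-10],"delta_rot":[0,0,0],"hand":0},{"xyz":[40,-20,-50],"delta_rot":[0,0,0],"hand":1},{"xyz":[40,-50,-80],"delta_rot":[0,0,0],"hand":1},{"xyz":[40,-80,-80],"delta_rot":[0,0,0],"hand":1}]'; python3 -c "
from h import *
import cv2
where()
a=vision.capture('side')[190:290,300:440,::-1];cv2.imwrite('pics/s2.png',cv2.resize(a,None,fx=5,fy=5,interpolation=cv2.INTER_CUBIC))
cv2.imwrite('pics/t2.png',vision.capture('top')[:,:,::-1])"
```

```text
time_s: 5.78
position: [0.4965, -0.0001, 0.1209]
tcp_rot: [[-0.171, 0.985, 0.006], [0.985, 0.171, -0.002], [-0.003, 0.006, -1.0]]
force: [0.9, -0.7, 0.4]
opening: 0.632
grasp_force: 0.0
press xyz mm [-112.6   99.4  120.9] F press [ 0.8 -0.8  0.4] t 5.775
```

View pics/s2.png

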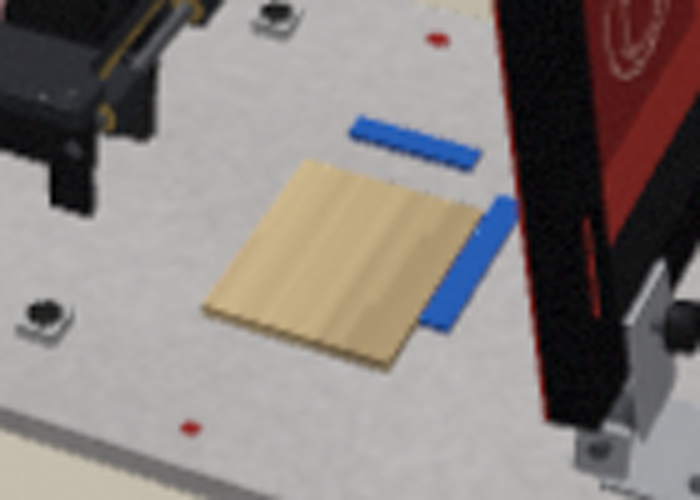

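The crop shows the panel's -y edge flush against the long guide (430-500, 200-330), with a gap left to the short guide. Next is the +x push with closed fingers on the -x edge.

```bash
python3 -m handwheel '[{"xyz":[-30,-15,0],"delta_rot":[0,0,0],"hand":1},{"xyz":[-65,-30,10],"delta_rot":[0,0,0],"hand":1},{"xyz":[-97,-30,30],"delta_rot":[0,0,0],"hand":1},{"xyz":[-97,-30,60],"delta_rot":[0,0,0],"hand":1},{"xyz":[-97,-30,76],"delta_rot":[0,0,0],"hand":1}]'; python3 -c "
from h import *
where();to([-.138,.002,.0385])"
```

```text
time_s: 6.5
position: [0.4832, -0.1013, 0.041]
tcp_rot: [[-0.169, 0.986, 0.0], [0.986, 0.169, -0.0], [-0.0, 0.0, -1.0]]
force: [-0.5, 1.0, 0.1]
opening: 0.021
grasp_force: 0.0
press xyz mm [-143.1    2.    41. ] F press [-0.3  1.1  0.1] t 6.5
shift [0.1 5.1 2.5] turn [ 0.     0.    -0.003] t 6.5
```

```bash
python3 -m handwheel '[{"xyz":[0,10,2],"delta_rot":[0,0,0],"hand":1},{"xyz":[0,20,2],"delta_rot":[0,0,0],"hand":1},{"xyz":[0,28,2],"delta_rot":[0,0,0],"hand":1},{"xyz":[0,36,2],"delta_rot":[0,0,0],"hand":1},{"xyz":[0,44,2],"delta_rot":[0,0,0],"hand":1}]'>/dev/null; python3 -c "
from h import *
where()";python3 -m handwheel '[{"xyz":[0,3,0],"delta_rot":[0,0,0],"hand":1},{"xyz":[0,6,0],"delta_rot":[0,0,0],"hand":1},{"xyz":[0,9,0],"delta_rot":[0,0,0],"hand":1},{"xyz":[0,12,0],"delta_rot":[0,0,0],"hand":1},{"xyz":[0,14,0],"delta_rot":[0,0,0],"hand":1}]' >/dev/null; python3 -c "
from h import *
where()"
```

```text
press xyz mm [-99.5   3.6  41. ] F press [-1.9 -0.1  0.3] t 7.125
press xyz mm [-85.7   3.3  40.5] F press [-0.4  0.8  0.9] t 7.75
```

```bash
python3 -m handwheel '[{"xyz":[0,1,2],"delta_rot":[0,0,0],"hand":1},{"xyz":[0,2,2],"delta_rot":[0,0,0],"hand":1},{"xyz":[0,3,2],"delta_rot":[0,0,0],"hand":1},{"xyz":[0,4,2],"delta_rot":[0,0,0],"hand":1},{"xyz":[0,5,2],"delta_rot":[0,0,0],"hand":1}]' >/dev/null; python3 -c "
from h import *
where()";python3 -m handwheel '[{"xyz":[0,1,0],"delta_rot":[0,0,0],"hand":1},{"xyz":[0,2,0],"delta_rot":[0,0,0],"hand":1},{"xyz":[0,3,0],"delta_rot":[0,0,0],"hand":1},{"xyz":[0,3,0],"delta_rot":[0,0,0],"hand":1},{"xyz":[0,3,0],"delta_rot":[0,0,0],"hand":1}]' >/dev/null; python3 -c "
from h import *
where()"
```

```text
press xyz mm [-80.8   3.3  38.6] F press [-0.3 -0.3 -0.2] t 8.375
press xyz mm [-77.6   3.2  38.6] F press [ 0.3  0.3 -0.6] t 9.0
```

```bash
python3 -m handwheel '[{"xyz":[0,1,0],"delta_rot":[0,0,0],"hand":1},{"xyz":[0,2,0],"delta_rot":[0,0,0],"hand":1},{"xyz":[0,3,0],"delta_rot":[0,0,0],"hand":1},{"xyz":[0,4,0],"delta_rot":[0,0,0],"hand":1},{"xyz":[0,4,0],"delta_rot":[0,0,0],"hand":1}]' >/dev/null; python3 -c "
from h import *
where();import cv2
a=vision.capture('side')[190:290,300:440,::-1];cv2.imwrite('pics/s3.png',cv2.resize(a,None,fx=5,fy=5,interpolation=cv2.INTER_CUBIC))"
```

```text
press xyz mm [-73.6   3.3  38.5] F press [-0.4  0.6 -0. ] t 9.625
```

View pics/s3.png

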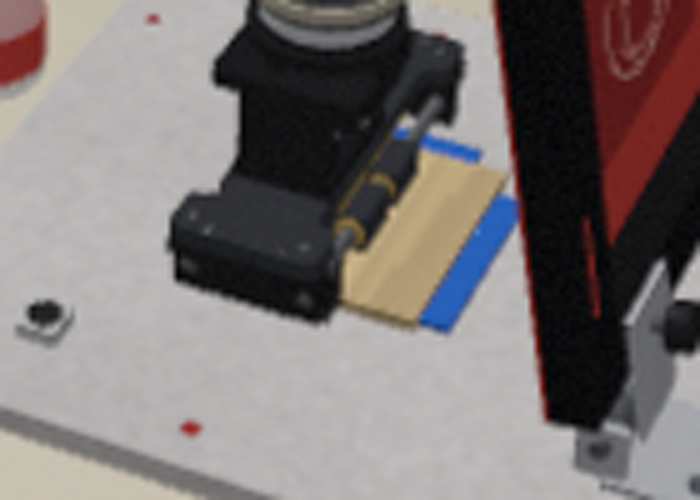

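The panel is still flush on the long guide, and its far edge (420-505, 150-180) is almost at the short guide. I'll keep pushing slowly until the force rises.

```bash
python3 -m handwheel '[{"xyz":[0,1,0],"delta_rot":[0,0,0],"hand":1},{"xyz":[0,1.5,0],"delta_rot":[0,0,0],"hand":1},{"xyz":[0,2,0],"delta_rot":[0,0,0],"hand":1},{"xyz":[0,2.5,0],"delta_rot":[0,0,0],"hand":1},{"xyz":[0,3,0],"delta_rot":[0,0,0],"hand":1}]' >/dev/null; python3 -c "
from h import *
where()";python3 -m handwheel '[{"xyz":[0,0.5,0],"delta_rot":[0,0,0],"hand":1},{"xyz":[0,1,0],"delta_rot":[0,0,0],"hand":1},{"xyz":[0,1.5,0],"delta_rot":[0,0,0],"hand":1},{"xyz":[0,2,0],"delta_rot":[0,0,0],"hand":1},{"xyz":[0,2,0],"delta_rot":[0,0,0],"hand":1}]' >/dev/null; python3 -c "
from h import *
where()"
```

```text
press xyz mm [-72.9   3.5  38.5] F press [-6.5 -2.9  4.1] t 10.3
press xyz mm [-72.8   3.5  38.5] F press [-10.6  -3.5   6.6] t 10.925
```

```bash
python3 -m handwheel '[{"xyz":[0,-14,0],"delta_rot":[0,0,0],"hand":1},{"xyz":[2,-16,-30],"delta_rot":[0,0,0],"hand":1},{"xyz":[40,20,-45],"delta_rot":[0,0,0],"hand":1},{"xyz":[82,60,-40],"delta_rot":[0,0,0],"hand":1},{"xyz":[82,68,-15],"delta_rot":[0,0,0],"hand":1}]' >/dev/null; python3 -c "
from h import *
where();to([0,.07,.0385])"
```

```text
press xyz mm [ 4.3 87.7 55.5] F press [-1.4 -0.1 -0. ] t 11.55
shift [-17.6  -4.5  16.9] turn [0.01  0.002 0.003] t 11.55
```

```bash
python3 -m handwheel '[{"xyz":[0,-3,14],"delta_rot":[0,0,0],"hand":1},{"xyz":[-6,-3,17],"delta_rot":[0,0,0],"hand":1},{"xyz":[-12,-3,17],"delta_rot":[0,0,0],"hand":1},{"xyz":[-17,-3,17],"delta_rot":[0,0,0],"hand":1},{"xyz":[-21,-3,17],"delta_rot":[0,0,0],"hand":1}]' >/dev/null; python3 -c "
from h import *
where()"; python3 -m handwheel '[{"xyz":[-1,0,0],"delta_rot":[0,0,0],"hand":1},{"xyz":[-2,0,0],"delta_rot":[0,0,0],"hand":1},{"xyz":[-3,0,0],"delta_rot":[0,0,0],"hand":1},{"xyz":[-4,0,0],"delta_rot":[0,0,0],"hand":1},{"xyz":[-4,0,0],"delta_rot":[0,0,0],"hand":1}]' >/dev/null; python3 -c "
from h import *
where()"
```

```text
press xyz mm [-3.5 64.2 37.2] F press [2.  8.5 3. ] t 12.175
press xyz mm [-3.6 64.1 37.3] F press [ 3.2 12.9  3.5] t 12.8
```

The panel is snug on both guides. I'll back off, rise above the screen height and check the panel.

```bash
python3 -m handwheel '[{"xyz":[16,0,0],"delta_rot":[0,0,0],"hand":1},{"xyz":[40,0,-30],"delta_rot":[0,0,0],"hand":1},{"xyz":[60,0,-85],"delta_rot":[0,0,0],"hand":1},{"xyz":[60,0,-140],"delta_rot":[0,0,0],"hand":1},{"xyz":[60,0,-195],"delta_rot":[0,0,0],"hand":1}]' >/dev/null; python3 -m handwheel '[{"xyz":[0,0,-45],"delta_rot":[0,0,0],"hand":1},{"xyz":[0,0,-90],"delta_rot":[0,0,0],"hand":1},{"xyz":[0,0,-135],"delta_rot":[0,0,0],"hand":1},{"xyz":[0,0,-180],"delta_rot":[0,0,0],"hand":1},{"xyz":[0,0,-200],"delta_rot":[0,0,0],"hand":1}]' >/dev/null; python3 -c "
from h import *
import cv2
where();to([0,-.19,.43])
a=vision.capture('side')[90:290,300:480,::-1];cv2.imwrite('pics/s4.png',cv2.resize(a,None,fx=3,fy=3,interpolation=cv2.INTER_CUBIC))"
```

```text
press xyz mm [ -3.3 120.  435.2] F press [ 0.4 -0.1 -0.4] t 14.05
shift [-309.9    3.7    5.9] turn [ 0.005  0.002 -0.002] t 14.05
```

View pics/s4.png

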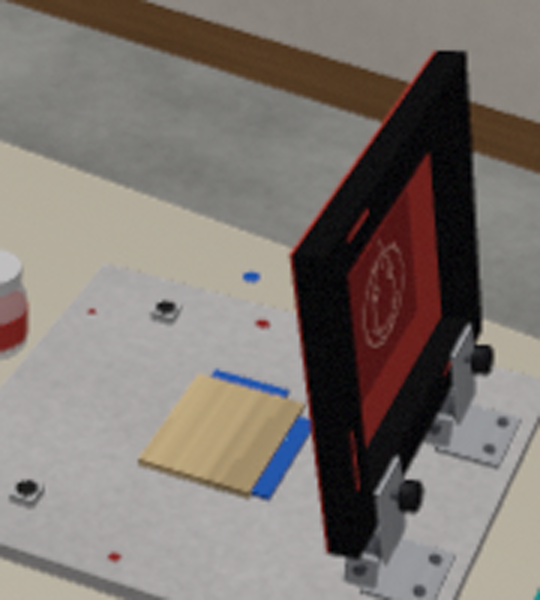

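The crop shows the panel flush on both guides. The screen's free corners at full-frame (397,175) and (445,107) match an angle of about 1.38 rad. Next I cross above the screen to its outer side.

```bash
python3 -m handwheel '[{"xyz":[-45,1,0],"delta_rot":[0,0,0],"hand":1},{"xyz":[-100,2,0],"delta_rot":[0,0,0],"hand":1},{"xyz":[-155,4,0],"delta_rot":[0,0,0],"hand":1},{"xyz":[-210,4,0],"delta_rot":[0,0,0],"hand":1},{"xyz":[-265,4,0],"delta_rot":[0,0,0],"hand":1}]' >/dev/null; python3 -m handwheel '[{"xyz":[-30,0,0],"delta_rot":[0,0,0],"hand":1},{"xyz":[-45,0,0],"delta_rot":[0,0,0],"hand":1},{"xyz":[-45,0,10],"delta_rot":[0,0,0],"hand":1},{"xyz":[-45,0,50],"delta_rot":[0,0,0],"hand":1},{"xyz":[-45,0,92],"delta_rot":[0,0,0],"hand":1}]' >/dev/null; python3 -c "
from h import *
import cv2
where();to([0,-.155,.341])
a=vision.capture('side')[40:300,290:550,::-1];cv2.imwrite('pics/s5.png',cv2.resize(a,None,fx=2,fy=2))
for a in np.arange(1.38,-.01,-.1):
  y=-165+285*np.cos(a)-14.5*np.sin(a);z=50.5+285*np.sin(a)+14.5*np.cos(a);print(round(a,2),'TCP y',round(y-12),'z',round(z+8))"
```

```text
press xyz mm [ 3.000e-01 -1.875e+02  3.389e+02] F press [ 0.5 -0.4  0.1] t 15.35
shift [32.5 -0.2 -2.1] turn [0.001 0.    0.001] t 15.35
1.38 TCP y -137 z 341
1.28 TCP y -109 z 336
1.18 TCP y -82 z 328
1.08 TCP y -55 z 317
0.98 TCP y -30 z 303
0.88 TCP y -7 z 287
0.78 TCP y 15 z 269
0.68 TCP y 35 z 249
0.58 TCP y 53 z 227
0.48 TCP y 69 z 203
0.38 TCP y 82 z 178
0.28 TCP y 93 z 151
0.18 TCP y 101 z 124
0.08 TCP y 106 z 96
```

View pics/s5.png

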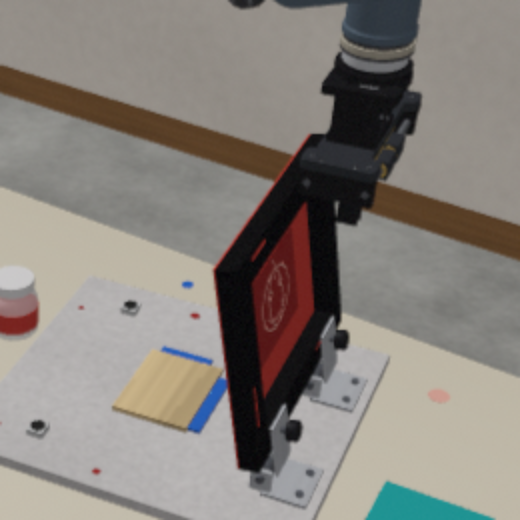

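The crop shows the closed fingertips at (348,210), behind the rail on its outer side, near mid-length and clear. Now I push the rail along its arc.

```bash
python3 -m handwheel '[{"xyz":[20,0,-1],"delta_rot":[0,0,0],"hand":1},{"xyz":[35,0,-1],"delta_rot":[0,0,0],"hand":1},{"xyz":[46,0,-1],"delta_rot":[0,0,0],"hand":1},{"xyz":[56,0,-1],"delta_rot":[0,0,0],"hand":1},{"xyz":[66,0,1],"delta_rot":[0,0,0],"hand":1}]' >/dev/null; python3 -c "
from h import *
where()"; python3 -m handwheel '[{"xyz":[13,0,2],"delta_rot":[0,0,0],"hand":1},{"xyz":[26,0,5],"delta_rot":[0,0,0],"hand":1},{"xyz":[40,0,9],"delta_rot":[0,0,0],"hand":1},{"xyz":[53,0,14],"delta_rot":[0,0,0],"hand":1},{"xyz":[66,0,19],"delta_rot":[0,0,0],"hand":1}]' >/dev/null; python3 -c "
from h import *
where()"
```

```text
press xyz mm [   0.6 -124.7  340.3] F press [-0.8 -2.4  3.7] t 16.025
press xyz mm [ 1.00e-01 -5.66e+01  3.19e+02] F press [ 2.1 -2.3  1.1] t 16.65
```

```bash
python3 -m handwheel '[{"xyz":[13,0,7],"delta_rot":[0,0,0],"hand":1},{"xyz":[26,0,15],"delta_rot":[0,0,0],"hand":1},{"xyz":[38,0,23],"delta_rot":[0,0,0],"hand":1},{"xyz":[50,0,31],"delta_rot":[0,0,0],"hand":1},{"xyz":[61,0,40],"delta_rot":[0,0,0],"hand":1}]' >/dev/null; python3 -c "
from h import *
where()"; python3 -m handwheel '[{"xyz":[11,0,10],"delta_rot":[0,0,0],"hand":1},{"xyz":[21,0,19],"delta_rot":[0,0,0],"hand":1},{"xyz":[31,0,30],"delta_rot":[0,0,0],"hand":1},{"xyz":[40,0,41],"delta_rot":[0,0,0],"hand":1},{"xyz":[49,0,52],"delta_rot":[0,0,0],"hand":1}]' >/dev/null; python3 -c "
from h import *
where()
import cv2
a=vision.capture('side')[40:300,250:510,::-1];cv2.imwrite('pics/s6.png',cv2.resize(a,None,fx=2,fy=2))"
```

```text
press xyz mm [-2.000e-01  4.300e+00  2.788e+02] F press [ 0.5 -0.9  3.7] t 17.275
press xyz mm [1.000e-01 5.290e+01 2.267e+02] F press [ 0.2 -1.   1.5] t 17.9
```

View pics/s6.png

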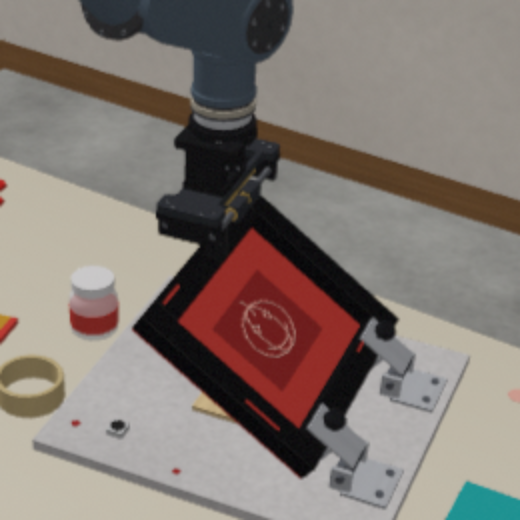

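The crop shows the fingertip on the rail's outer face at (225,245), the mesh untouched, and the screen at roughly 0.58 rad. I'll carry on down the arc, drifting slightly outward so the tip stays mid-bar.

```bash
python3 -m handwheel '[{"xyz":[9,0,12],"delta_rot":[0,0,0],"hand":1},{"xyz":[17,0,24],"delta_rot":[0,0,0],"hand":1},{"xyz":[24,0,36],"delta_rot":[0,0,0],"hand":1},{"xyz":[31,0,49],"delta_rot":[0,0,0],"hand":1},{"xyz":[37,0,62],"delta_rot":[0,0,0],"hand":1}]' >/dev/null; python3 -c "
from h import *
where()"; python3 -m handwheel '[{"xyz":[5,0,12],"delta_rot":[0,0,0],"hand":1},{"xyz":[10,0,24],"delta_rot":[0,0,0],"hand":1},{"xyz":[14,0,37],"delta_rot":[0,0,0],"hand":1},{"xyz":[17,0,50],"delta_rot":[0,0,0],"hand":1},{"xyz":[19,0,62],"delta_rot":[0,0,0],"hand":1}]' >/dev/null; python3 -c "
from h import *
where()"
```

```text
press xyz mm [  0.3  89.7 164.6] F press [-0.4 -1.2  1.4] t 18.575
press xyz mm [  0.3 108.6 102.7] F press [ 0.  -0.7  1.8] t 19.2
```

Now about 30 mm remain: a slow final press until the rests push back.

```bash
python3 -m handwheel '[{"xyz":[1,0,6],"delta_rot":[0,0,0],"hand":1},{"xyz":[2,0,12],"delta_rot":[0,0,0],"hand":1},{"xyz":[3,0,18],"delta_rot":[0,0,0],"hand":1},{"xyz":[3,0,23],"delta_rot":[0,0,0],"hand":1},{"xyz":[3,0,27],"delta_rot":[0,0,0],"hand":1}]' >/dev/null; python3 -c "
from h import *
where()"; python3 -m handwheel '[{"xyz":[0,0,1],"delta_rot":[0,0,0],"hand":1},{"xyz":[0,0,2],"delta_rot":[0,0,0],"hand":1},{"xyz":[0,0,3],"delta_rot":[0,0,0],"hand":1},{"xyz":[0,0,4],"delta_rot":[0,0,0],"hand":1},{"xyz":[0,0,4],"delta_rot":[0,0,0],"hand":1}]' >/dev/null; python3 -c "
from h import *
where()"
```

```text
press xyz mm [  0.2 111.5  76.3] F press [-0.9  0.7  0.9] t 19.825
press xyz mm [  0.3 111.2  73.4] F press [-1.9  1.   4.9] t 20.45
```

```bash
python3 -m handwheel '[{"xyz":[0,0,1],"delta_rot":[0,0,0],"hand":1},{"xyz":[0,0,2],"delta_rot":[0,0,0],"hand":1},{"xyz":[0,0,3],"delta_rot":[0,0,0],"hand":1},{"xyz":[0,0,3],"delta_rot":[0,0,0],"hand":1},{"xyz":[0,0,3],"delta_rot":[0,0,0],"hand":1}]' >/dev/null; python3 -c "
from h import *
where()"
```

```text
press xyz mm [  0.4 111.2  73.2] F press [-5.4  1.6 22.5] t 21.075
```

The screen is hard on its rests: 22 N with no further travel at the expected height. I'll come straight up and away, then hold still.

```bash
python3 -m handwheel '[{"xyz":[0,0,-8],"delta_rot":[0,0,0],"hand":1},{"xyz":[0,0,-40],"delta_rot":[0,0,0],"hand":1},{"xyz":[0,0,-90],"delta_rot":[0,0,0],"hand":1},{"xyz":[0,0,-140],"delta_rot":[0,0,0],"hand":1},{"xyz":[0,0,-180],"delta_rot":[0,0,0],"hand":1}]' >/dev/null; python3 -m handwheel '[{"xyz":[0,0,-40],"delta_rot":[0,0,0],"hand":1},{"xyz":[0,0,-60],"delta_rot":[0,0,0],"hand":1},{"xyz":[0,0,-60],"delta_rot":[0,0,0],"hand":1},{"xyz":[0,0,-60],"delta_rot":[0,0,0],"hand":1},{"xyz":[0,0,-60],"delta_rot":[0,0,0],"hand":1}]' >/dev/null; python3 - <<'E'
from h import *
import cv2
where()
# check screen: black-edge transitions along the near frame side line vs. prediction at a=0, side view
im=vision.capture("side").astype(int);cv2.imwrite("pics/end.png",im[:,:,::-1].astype(np.uint8))
p=np.load("press.npy")
for x in(-.12,-.06,.06,.12):
    ys=np.arange(.10,.16,.002);q=proj("side",pose2(p,[[x,y,.065] for y in ys])).round().astype(int)
    v=[im[b,a].sum() for a,b in q]; print(x,"edge y mm (expect ~130)",[int(1000*y) for y,s in zip(ys,v) if s>250][:1],v[::5])
E
```

```text
press xyz mm [ -0.5 111.4 307.8] F press [ 0.4  0.5 -0.1] t 22.325
-0.12 edge y mm (expect ~130) [132] [np.int64(46), np.int64(48), np.int64(149), np.int64(59), np.int64(523), np.int64(527)]
-0.06 edge y mm (expect ~130) [134] [np.int64(54), np.int64(46), np.int64(47), np.int64(155), np.int64(520), np.int64(518)]
0.06 edge y mm (expect ~130) [132] [np.int64(37), np.int64(60), np.int64(50), np.int64(147), np.int64(521), np.int64(515)]
0.12 edge y mm (expect ~130) [130] [np.int64(39), np.int64(47), np.int64(54), np.int64(253), np.int64(514), np.int64(516)]
```

The screen edge appears where a fully lowered screen should be, and the tool is clear. Handing in.

```bash
python3 -c "
from rig import workorder
print(workorder.hand_in())"
```

```text
the job is handed in; nothing more can be done
None
```

I pushed the panel snug into the lay-guide corner, lowered the screen onto its rests by its black frame, moved the arm clear and handed the job in at about 22 s; no verdict was returned.

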